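# Open the battery port of a data logger

## Task

Open the data logger's battery port: first lift the red tab on the black cap until it stands straight up, only then turn the cap anticlockwise until it comes up against its stop, lift the cap off and set it down upright in the blue tray, without dropping it. The cap sits on a spring behind a catch, so turn and pull gently and never force it; leave the logger's spare cell and the other things on the bench where they are.

Things in the scene. Friction and masses are not known exactly. Their poses are not given: they have to be found in the camera images.
- logger: Grey data-logger housing, 150 x 120 x 50 mm (x, y, z), fixed to the bench; origin at the centre of its underside. On the middle of its top is the battery port, an aluminium ring 66 mm across and 20 mm tall that holds the cap.
- cap_hinge (a point): Point on the cap's axis at the height of the tab's hinge pin; turns with the cap. x points along the closed tab (hinge to free end), y along the pin, z up the cap's axis. The upper face of the flange lies 8 mm below, the cap's foot 27.5 mm below. At the start x is within 10 degrees of the logger's x.
- cap_foot (a point): Centre of the flat underside of the cap's plug, on the cap's axis; the cap stands on this face when put down. z points up the cap's axis.
- cap: Black cap, origin at its foot. A flange 58 mm across and 6 mm thick over a plug 35 mm across, 13.5 mm long, with three lugs reaching 23.5 mm from the axis. About 60 g. A sprung cell presses it up with about 8 N against a hidden bayonet catch in the port; play 1 to 2 mm sideways, 1 mm down. Pulled up or wrenched away from the release point, it strains the catch.
- tab (a joint): Angle of the red tab: 0 lies flat over the cap, 1.57 stands straight up (its limit). The tab stays where it is left (stiff hinge, about 0.035 N m).
- tab_end (a point): Grip point of the red tab, mid width and thickness, 29 mm from the hinge pin; moves with the tab. The tab is a bar 16 mm wide (along the pin), 8 mm thick, its end 37 mm from the pin; closed, its underside is 4 mm above the flange. Pinch it over its width and swing it up, pivoting between the fingers; standing, it is on the cap's axis and can be held over its 8 mm thickness.
- tray: Blue parts tray, fixed to the bench, empty: 130 x 130 mm, walls 14 mm tall and 4 mm thick, floor 4 mm thick; origin at the centre of its underside.
- spare_cell: Round battery cell, black with a brass top, standing beside the logger, 33 mm across, 61 mm tall, loose; origin at the centre of its underside. To be left alone.
- driver: Yellow-handled screwdriver, 160 mm long, lying beside the tray. To be left alone.
- carton: White carton 110 x 90 x 45 mm; origin at the centre of its underside. To be left alone.
- brick: Black power brick 110 x 50 x 32 mm; origin at the centre of its underside. To be left alone.
- board: Loose green circuit board 100 x 75 mm with parts up to 18 mm tall; origin at the centre of its underside. To be left alone.
- flux: Amber glass jar 44 mm across, 75 mm tall; origin at the centre of its underside. To be left alone.
- port (a point): Centre of the port ring's top, 70 mm above the bench. The cap turns anticlockwise (from above) with light drag (under 0.05 N m); after 40 to 85 degrees (hidden, differs each time) its lugs meet a hard stop: 0.1 to 0.2 N m is a sure sign of it, 0.35 strains it. Only in the last 12 degrees before it can the cap be lifted; let go there, it rises 3 mm by itself. It is clear of the ring 13 mm up.
Mind the look-alikes: they are no part of the job. Leave any turquoise look-alike of the cap alone. Of the things shaped like the tray, the blue one is meant.

How it is judged:
By the outcome, as a careful person would: the job done as asked, in the order asked, and still so for the second after the job is handed in, with the robot touching nothing.
It also fails if it takes over 72 s, if anything falls off the work surface, if the arm or the gripper's body presses on something with over 40 N, if the wrist force passes 120 N, or if a joint passes its speed limit or range.

## Robot

A 6-joint arm with a two-finger parallel gripper is mounted at the origin on the work surface. World frame = base frame: x ahead of the robot, y to its left, z up, the work surface at z = 0. Lengths are in m, angles in rad, forces in N, time in s.
With the tool pointing down it reaches from about 0.25 to 0.85 m from the base axis. Payload 12.5 kg.
Tool frame: the origin (TCP) lies at the very end of the fingers, on their centre line; the grasp point (between the pads) lies 19 mm behind it (pinch_z is the distance from the TCP to the grasp point, in m); z points along the fingers, y is the direction in which the jaws open and shut (so a half turn about z gives the same grasp; the last joint's range is limited). The gripper opens to 93 mm and grips with 3 to 60 N. Pads are 15 mm wide; open, the fingers measure 128 mm over their backs; the gripper's body (75 mm by 188 mm) begins 65 mm behind the grasp point.
Start: joints at [-1.296, 0.351, 1.652, -0, 1.139, -0.085], TCP at [0.194, -0.515, 0.219] pointing down, gripper open.
Joint ranges: [-2.75, 2.75], [-0.79, 2.1], [0.01, 2.65], [-1.57, 4.71], [0.07, 3.14], [-2.87, 2.87]. Speed limits (rad/s): [2.22, 2.22, 2.79, 3.14, 3.14, 3.14].

## Interface

Orientations are given as a rotation vector (axis times angle).
In Python, from rig import read_state, camera, hand_in, pinch_z gives the robot as it stands.
- The arm moves only by the shell command python3 -m crank 'ROWS'. ROWS is JSON, a list of rows, each an object with "travel": the shift along the world's x, y, z in cm, a list of three; "twist": the turn about the world's z in units of 5 degrees (1.0 is 5 degrees); "gripper": the opening in per cent of the stroke, from 0 (shut) to 100 (fully open). In form: [{"travel": [dx, dy, dz], "twist": twist, "gripper": gripper}, ...]. A call has 1 to 5 rows; each row is the pose to reach, as a shift and turn from the pose commanded when the call began; what a row does not reach only later rows make up. A row lasts 1/8 s, in which the tool goes at most 62.5 mm and 10.7 degrees, less where a joint would pass 70% of its speed; a pose out of reach is approached as far as the arm can. A call with a gripper value outside its range is refused whole. The fingers move at their own pace and stop on an object; the grip force is fixed at half the most. Time passes only in rows, so rows that repeat a pose let the fingers close. It gives the time, the measured TCP pose, the force and the opening at its end, in the units of the state.
- read_state(): the state, without advancing time (a new reading comes with each control period).
- camera(name): name is "side" or "top"; returns a dict with "frame" (420x560x3 uint8, blue, green, red), "fx", "fy", "cx", "cy" (pixels), "cam_to_world" (4x4, takes a point from camera to world coordinates). Camera axes: x right, y up, looking along -z (the intrinsics and any distortion apply to the point x, -y, -z); pixel columns grow to the right and rows downward; lengths in m; the calibration is good to about 2 mm. A picture is of the moment at which its call begins. There is no depth.
- hand_in(): hands the job in, once; it reports no verdict.
The state is a dict: "time_s": time; "joint_pos": joint angles; "joint_vel": joint speeds; "joint_torque": joint torques, N m; "position": TCP position; "tool_rot": TCP orientation; "ft_force": force on the tool from outside, world axes, zero at the start; "torque": the same for the moment, N m; "width": finger opening in m.
Only numpy, scipy, OpenCV 4.12 (cv2) and the standard library are available. Lean on these libraries where they do the work, as an engineer would, in place of code of your own. Each camera call takes 0.05 s, during which the arm holds its last target. There are 200 camera calls.

## Working session

There is one attempt and no reset: what is moved stays moved. The work goes in short steps, Python scripts to look and compute and a shell command to move; the robot and the scene stay as the last step left them, time stands still between calls to the robot, and variables do not carry over. Pictures are saved under pics/ and viewed, about 8 in all and at most 12, crops included, and the job is handed in when it is done.

```bash
mkdir -p pics; ls; python3 - <<'E'
from rig import *
import cv2,numpy as np
s=read_state();print({k:np.round(v,3) for k,v in s.items()},pinch_z)
for n in("top","side"):
    c=camera(n);cv2.imwrite(f"pics/{n}0.png",c["frame"]);print(n,c["fx"],c["fy"],c["cx"],c["cy"],np.round(c["cam_to_world"],3).tolist(),[k for k in c])
E
```

```text
pics
{'time_s': np.float64(0.0), 'joint_pos': array([-1.296,  0.351,  1.652,  0.   ,  1.139, -0.085]), 'joint_vel': array([-0.001, -0.   , -0.001,  0.001,  0.001,  0.002]), 'joint_torque': array([-2.0000e-03, -4.9732e+01, -2.8525e+01,  7.0000e-02,  2.6000e-02,
       -0.0000e+00]), 'position': array([ 0.194, -0.514,  0.218]), 'tool_rot': array([-3.09 , -0.562,  0.   ]), 'ft_force': array([ 0.345,  0.383, -0.361]), 'torque': array([0.024, 0.027, 0.055]), 'width': np.float64(0.093)} 0.0188
top 536.2688516810753 536.2688516810753 282.17080595975995 214.7529297895639 [[-0.005, 0.991, -0.132, 0.368], [-1.0, -0.006, -0.005, -0.027], [-0.006, 0.132, 0.991, 1.476], [0.0, 0.0, 0.0, 1.0]] ['frame', 'fx', 'fy', 'cx', 'cy', 'cam_to_world']
side 398.4328971193775 398.4328971193775 277.1909947973412 209.59066522527496 [[-0.895, 0.272, -0.355, 0.153], [-0.447, -0.569, 0.69, 0.76], [-0.014, 0.776, 0.631, 0.814], [0.0, 0.0, 0.0, 1.0]] ['frame', 'fx', 'fy', 'cx', 'cy', 'cam_to_world']
```

View pics/top0.png

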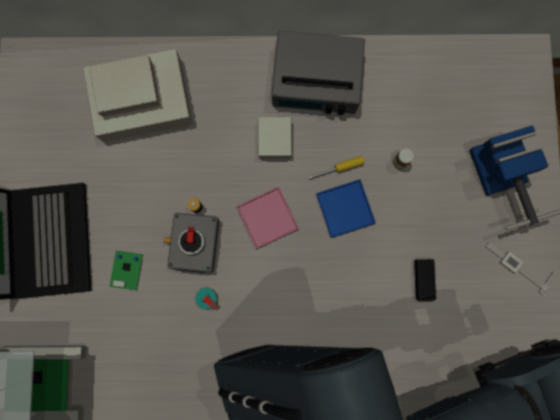

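View pics/side0.png

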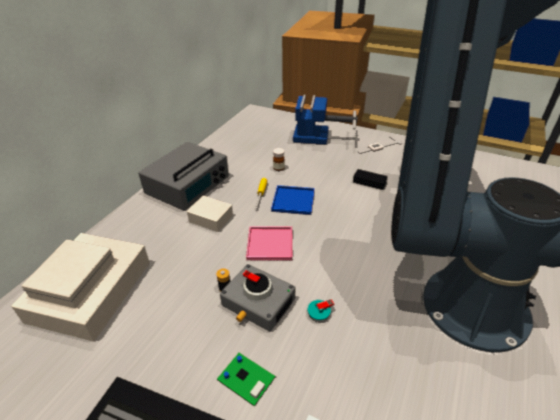

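Top view: the real cap is black with a red tab (191,238), in the ring on the grey logger. The look-alike is turquoise (207,299). Two trays are visible: blue (346,208), which is the one meant, and pink (267,217), which is not. The spare cell (195,205) is right next to the logger. Next I'll measure, and confirm with one enlarged crop.

```bash
cat > h.py <<'E'
import numpy as np,cv2
from rig import camera,read_state
def ray(c,u,v):
    M=np.array(c["cam_to_world"]);d=np.array([(u-c["cx"])/c["fx"],-(v-c["cy"])/c["fy"],-1.])
    return M[:3,3],M[:3,:3]@d
def onz(c,u,v,z):
    o,d=ray(c,u,v);return o+d*(z-o[2])/d[2]
def proj(c,p):
    M=np.array(c["cam_to_world"]);q=M[:3,:3].T@(np.asarray(p)-M[:3,3]);return np.array([c["cx"]+c["fx"]*q[0]/-q[2],c["cy"]-c["fy"]*q[1]/-q[2]])
def tri(c1,p1,c2,p2):
    o1,d1=ray(c1,*p1);o2,d2=ray(c2,*p2)
    t=np.linalg.lstsq(np.c_[d1,-d2],o2-o1,rcond=None)[0];a=o1+t[0]*d1;b=o2+t[1]*d2
    return (a+b)/2,np.linalg.norm(a-b)
def mask(c,col):
    f=c["frame"];h=cv2.cvtColor(f,cv2.COLOR_BGR2HSV);H,S,V=[h[...,i].astype(int) for i in range(3)]
    m={"red":((H<6)|(H>174))&(S>190)&(V>90),"blue":(H>105)&(H<125)&(S>170)&(V>70)}[col]
    return m.astype(np.uint8)*255
def blobs(m,amin=15):
    cs=cv2.findContours(m,cv2.RETR_EXTERNAL,cv2.CHAIN_APPROX_NONE)[0];out=[]
    n,l,st,ce=cv2.connectedComponentsWithStats(m)
    return [(ce[i].round(1).tolist(),st[i].tolist()) for i in range(1,n) if st[i][4]>=amin]
E
python3 - <<'E'
from h import *
t=camera("top");s=camera("side")
for n,c in(("top",t),("side",s)):
    for col in("red","blue"): print(n,col,blobs(mask(c,col)))
a=cv2.resize(t["frame"][190:320,150:230],None,fx=4.5,fy=4.5,interpolation=cv2.INTER_CUBIC)
b=cv2.resize(s["frame"][255:345,205:345],None,fx=3,fy=3,interpolation=cv2.INTER_CUBIC)
W=np.zeros((max(a.shape[0],b.shape[0]),a.shape[1]+b.shape[1],3),np.uint8);W[:a.shape[0],:a.shape[1]]=a;W[:b.shape[0],a.shape[1]:]=b
cv2.imwrite("pics/crop1.png",W);print(W.shape)
E
```

```text
top red [([189.5, 236.6], [187, 232, 6, 10, 59]), ([207.4, 300.6], [204, 298, 7, 6, 25])]
top blue [([511.5, 134.9], [491, 127, 42, 16, 167]), ([508.4, 151.8], [495, 146, 28, 12, 115]), ([523.0, 164.3], [501, 151, 45, 28, 691]), ([345.3, 208.3], [318, 181, 56, 55, 2005])]
side red [([251.5, 276.2], [244, 271, 16, 11, 98]), ([323.2, 304.8], [317, 302, 14, 6, 56])]
side blue [([298.6, 103.3], [296, 97, 6, 13, 29]), ([319.5, 104.2], [313, 98, 13, 13, 145]), ([307.5, 115.1], [303, 110, 10, 10, 79]), ([307.7, 136.2], [294, 126, 32, 14, 109]), ([292.9, 199.6], [272, 187, 41, 27, 911])]
(585, 780, 3)
```

View pics/crop1.png

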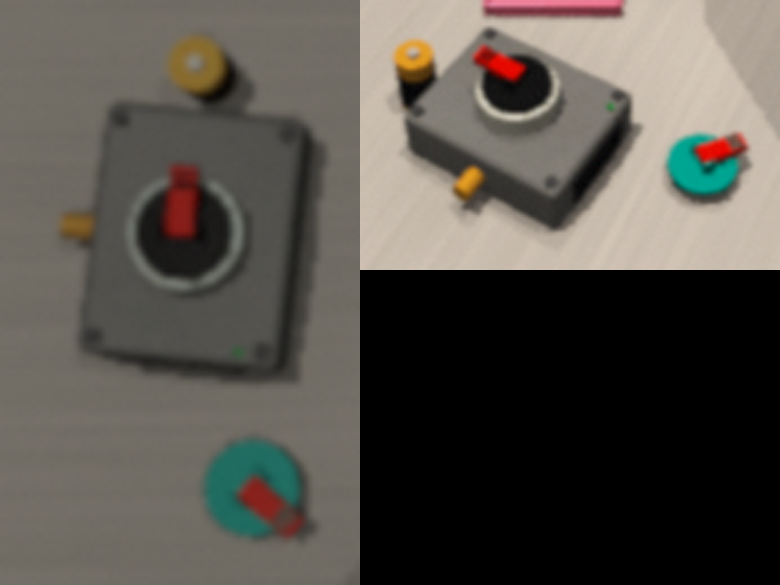

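The crop confirms it: the black cap with the red tab sits in the ring on the logger, ring centre about (191,242) in the top view, and the tab points up in the image (+x). The turquoise one lies loose on the bench, so it is the decoy. Next: ring centre, tab direction and tray.

```bash
python3 - <<'E'
from h import *
t=camera("top");s=camera("side")
E={}
for n,c,(x0,y0,x1,y1) in(("top",t,(170,218,214,268)),("side",s,(236,262,282,305))):
    h=cv2.cvtColor(c["frame"],cv2.COLOR_BGR2HSV)[y0:y1,x0:x1]
    m=((h[...,2]>(115 if n=="top" else 150))&(h[...,1]<70)).astype(np.uint8)*255
    hull=cv2.convexHull(np.argwhere(m)[:,::-1].astype(np.int32))
    print(n,"ring n",(m>0).sum(),[(k) for k in blobs(m,5)])
    nb,l,st,ce=cv2.connectedComponentsWithStats(m);i=1+st[1:,4].argmax()
    p=cv2.convexHull(np.argwhere(l==i)[:,::-1].astype(np.int32))
    e=cv2.fitEllipse(p);E[n]=np.array(e[0])+[x0,y0];print(e,E[n],onz(c,*E[n],.07))
    H,S,V=[h[...,i].astype(int) for i in range(3)]
    r=((H<7)|(H>172))&(S>140)&(V>60)
    q=np.argwhere(r)[:,::-1]+[x0,y0]
    w=np.array([onz(c,*a,.0885)[:2] for a in q]);d=w-w.mean(0);ev,V2=np.linalg.eigh(d.T@d)
    v=V2[:,1]*np.sign(V2[0,1]);pr=d@v;pc=w.mean(0)
    print("tab n",len(q),pc,"ang",np.degrees(np.arctan2(v[1],v[0])),pr.min(),pr.max())
    print("mean px",q.mean(0)); E[n+"t"]=q.mean(0)
print("ring tri",tri(t,E["top"],s,E["side"]),"tab tri",tri(t,E["topt"],s,E["sidet"]))
for n,c in(("top",t),("side",s)):
    m=mask(c,"blue");nb,l,st,ce=cv2.connectedComponentsWithStats(m)
    x,y=(345,208) if n=="top" else (293,200)
    b=(l==l[y,x]).astype(np.uint8)
    k=cv2.findContours(b,0,1)[0][0]
    w=np.array([onz(c,*a[0],.014)[:2] for a in k],np.float32);print(n,"tray",cv2.minAreaRect(w))
# logger body corners
f=cv2.cvtColor(t["frame"],cv2.COLOR_BGR2HSV)
E
```

```text
top ring n 3 []Traceback (most recent call last):
  File "<stdin>", line 11, in <module>
cv2.error: OpenCV(4.12.0) /io/opencv/modules/imgproc/src/shapedescr.cpp:361: error: (-201:Incorrect size of input array) There should be at least 5 points to fit the ellipse in function 'fitEllipseNoDirect'
```

```bash
cat > meas.py <<'E'
from h import *
t=camera("top");s=camera("side")
E={}
for n,c,(x0,y0,x1,y1) in(("top",t,(174,222,210,262)),("side",s,(238,264,280,302))):
    h=cv2.cvtColor(c["frame"],cv2.COLOR_BGR2HSV)[y0:y1,x0:x1]
    g=h[...,2].copy();g[h[...,1]>110]=0
    th=cv2.threshold(g,0,255,cv2.THRESH_OTSU)[0]; th=(np.percentile(g,97)+np.median(g))/2
    m=(g>th).astype(np.uint8)*255
    nb,l,st,ce=cv2.connectedComponentsWithStats(m,connectivity=8);print(n,th,st[1:].tolist())
    p=np.argwhere(m)[:,::-1]; p=cv2.convexHull(np.argwhere(l==1+st[1:,4].argmax())[:,::-1].astype(np.int32))
    e=cv2.fitEllipse(p);E[n]=np.array(e[0])+[x0,y0];print(e,E[n],onz(c,*E[n],.07))
    H,S,V=[h[...,i].astype(int) for i in range(3)]
    r=((H<7)|(H>172))&(S>140)&(V>60)
    q=np.argwhere(r)[:,::-1]+[x0,y0]
    w=np.array([onz(c,*a,.0885)[:2] for a in q]);d=w-w.mean(0);ev,V2=np.linalg.eigh(d.T@d)
    v=V2[:,1]*np.sign(V2[0,1]);pr=d@v;pc=w.mean(0)
    print("tab n",len(q),pc,"ang",np.degrees(np.arctan2(v[1],v[0])),pr.min(),pr.max(), "px",q.mean(0)); E[n+"t"]=q.mean(0)
print("ring tri",tri(t,E["top"],s,E["side"]),"tab tri",tri(t,E["topt"],s,E["sidet"]))
for n,c in(("top",t),("side",s)):
    m=mask(c,"blue");nb,l,st,ce=cv2.connectedComponentsWithStats(m)
    x,y=(345,208) if n=="top" else (293,200)
    b=(l==l[y,x]).astype(np.uint8)
    k=cv2.findContours(b,0,1)[0][0]
    w=np.array([onz(c,*a[0],.014)[:2] for a in k],np.float32);print(n,"tray",cv2.minAreaRect(w))
# housing top edges: dark grey region in top view
h=cv2.cvtColor(t["frame"],cv2.COLOR_BGR2HSV)
print("V profile row 242",h[242,155:230,2].tolist());print("V col 180",h[200:285,180,2].tolist())
E
python3 meas.py
```

```text
top 94.5 [[13, 5, 1, 1, 1], [4, 7, 15, 25, 68], [21, 8, 9, 23, 46]]
((14.457535743713379, 19.27065086364746), (21.822744369506836, 24.716733932495117), 177.28822326660156) [188.45753574 241.27065086] [0.48617973 0.22635775 0.07      ]
tab n 108 [0.50135602 0.21954065] ang -4.13844728768774 -0.019084464811583955 0.02077282394377628 px [189.90740741 234.84259259]
side 164.5 [[0, 0, 8, 9, 42], [12, 0, 30, 15, 231], [31, 15, 1, 1, 1], [6, 17, 27, 14, 58]]Traceback (most recent call last):
  File "meas.py", line 11, in <module>
    e=cv2.fitEllipse(p);E[n]=np.array(e[0])+[x0,y0];print(e,E[n],onz(c,*E[n],.07))
cv2.error: OpenCV(4.12.0) /io/opencv/modules/imgproc/src/shapedescr.cpp:361: error: (-201:Incorrect size of input array) There should be at least 5 points to fit the ellipse in function 'fitEllipseNoDirect'
```

```bash
sed -i 's/(238,264,280,302)/(241,269,276,301)/; s/^    p=np.argwhere(m).*/    ok=[i for i in range(1,nb) if st[i,4]>=8 and st[i,0]>0 and st[i,1]>0]; p=cv2.convexHull(np.argwhere(np.isin(l,ok))[:,::-1].astype(np.int32))/' meas.py; python3 meas.py
```

```text
top 94.5 [[13, 5, 1, 1, 1], [4, 7, 14, 25, 68], [21, 8, 9, 23, 44]]
((16.285037994384766, 18.927431106567383), (25.06151008605957, 26.16547966003418), 66.95159912109375) [190.28503799 240.92743111] [0.48705616 0.22156307 0.07      ]
tab n 106 [0.50165896 0.21955046] ang -4.177936739998356 -0.019215915128078673 0.020473886113179466 px [189.90566038 234.72641509]
side 151.75 [[0, 0, 1, 1, 1], [19, 0, 16, 8, 72], [1, 4, 1, 1, 1], [2, 9, 29, 17, 80]]
((16.062477111816406, 15.034072875976562), (20.576051712036133, 27.89642906188965), 79.64904022216797) [257.06247711 284.03407288] [0.48788759 0.22061787 0.07      ]
tab n 121 [0.50409356 0.21843046] ang -6.142982509034749 -0.021133129984767057 0.022538162230016784 px [251.23966942 276.05785124]
ring tri (array([0.48714507, 0.22143207, 0.07120019]), np.float64(0.0004108505917284275)) tab tri (array([0.502282  , 0.21958634, 0.09031968]), np.float64(0.0017524668473587988))
top tray ((0.5797667503356934, -0.19379958510398865), (0.12436972558498383, 0.12388364225625992), 17.824474334716797)
side tray ((0.5799315571784973, -0.18734240531921387), (0.12397248297929764, 0.13283543288707733), 17.601537704467773)
V profile row 242 [112, 111, 111, 112, 112, 111, 111, 108, 101, 96, 95, 96, 96, 95, 89, 79, 76, 81, 83, 83, 83, 83, 88, 106, 106, 66, 30, 25, 26, 23, 22, 35, 60, 79, 85, 85, 81, 68, 36, 15, 17, 26, 28, 27, 27, 41, 80, 114, 110, 72, 65, 79, 82, 82, 83, 82, 83, 79, 70, 54, 37, 37, 52, 63, 71, 87, 105, 110, 111, 111, 109, 111, 111, 111, 110]
V col 180 [113, 113, 113, 112, 112, 114, 113, 113, 112, 112, 112, 110, 98, 81, 77, 82, 84, 84, 84, 83, 84, 84, 84, 84, 85, 85, 85, 85, 84, 84, 84, 84, 87, 92, 99, 105, 104, 92, 77, 69, 66, 65, 66, 66, 76, 95, 107, 111, 107, 97, 85, 80, 82, 83, 82, 83, 83, 81, 81, 81, 81, 81, 82, 83, 82, 83, 82, 75, 61, 45, 51, 76, 95, 104, 109, 111, 111, 111, 113, 111, 111, 113, 116, 116, 114]
```

Cap axis is about (0.487, 0.2215), with the tab at about −5.5°. Tray centre is about (0.580, −0.191). I'll move above the tab end now: TCP to (0.516, 0.2185, 0.20), twist −26° (−5.2 units).

```bash
python3 -m crank '[{"travel":[32.2,73.3,-2],"twist":-5.2,"gripper":40},{"travel":[32.2,73.3,-2],"twist":-5.2,"gripper":40},{"travel":[32.2,73.3,-2],"twist":-5.2,"gripper":40},{"travel":[32.2,73.3,-2],"twist":-5.2,"gripper":40},{"travel":[32.2,73.3,-2],"twist":-5.2,"gripper":40}]'
```

```text
time_s: 1.12
position: [0.3193, -0.2283, 0.2111]
tool_rot: [3.138, -0.149, 0.001]
ft_force: [1.6, 0.1, 0.4]
width: 0.0473
```

```bash
R='x'; python3 -m crank '[{"travel":[19.6,44.6,-6],"twist":0,"gripper":40},{"travel":[19.6,44.6,-6],"twist":0,"gripper":40},{"travel":[19.6,44.6,-6],"twist":0,"gripper":40},{"travel":[19.6,44.6,-6],"twist":0,"gripper":40},{"travel":[19.6,44.6,-6],"twist":0,"gripper":40}]'; python3 -m crank '[{"travel":[0,0,0],"twist":0,"gripper":40},{"travel":[0,0,0],"twist":0,"gripper":40}]'
```

```text
time_s: 1.75
position: [0.4443, 0.0561, 0.1727]
tool_rot: [3.138, -0.147, 0.001]
ft_force: [1.3, -1.0, 0.8]
width: 0.0372
time_s: 2.0
position: [0.4433, 0.0537, 0.1726]
tool_rot: [3.138, -0.147, -0.001]
ft_force: [-0.5, -0.0, 0.1]
width: 0.0372
```

```bash
python3 -m crank '[{"travel":[7.3,16.5,-5.2],"twist":0,"gripper":40},{"travel":[7.3,16.5,-5.2],"twist":0,"gripper":40},{"travel":[7.3,16.5,-5.2],"twist":0,"gripper":40},{"travel":[7.3,16.5,-5.2],"twist":0,"gripper":40},{"travel":[7.3,16.5,-5.2],"twist":0,"gripper":40}]'; python3 - <<'E'
from h import *
t=camera("top");s=camera("side");print({k:np.round(v,4) for k,v in read_state().items() if k in("position","width","joint_pos","ft_force")})
a=cv2.resize(t["frame"][195:285,150:230],None,fx=4.5,fy=4.5,interpolation=cv2.INTER_CUBIC)
b=cv2.resize(s["frame"][200:310,200:310],None,fx=4,fy=4,interpolation=cv2.INTER_CUBIC)
W=np.zeros((440,800,3),np.uint8);W[:a.shape[0],:360]=a;W[:440,360:]=b
cv2.imwrite("pics/c2.png",W)
E
```

```text
time_s: 2.62
position: [0.5166, 0.2173, 0.1209]
tool_rot: [3.138, -0.15, -0.001]
ft_force: [-0.8, 0.3, 0.6]
width: 0.0371
{'joint_pos': array([ 3.1500e-01,  4.8740e-01,  1.7119e+00, -2.0000e-04,  9.4180e-01,
        1.9819e+00]), 'position': array([0.5167, 0.2172, 0.1214]), 'ft_force': array([-0.166 , -0.4608,  0.1558]), 'width': np.float64(0.0373)}
```

View pics/c2.png

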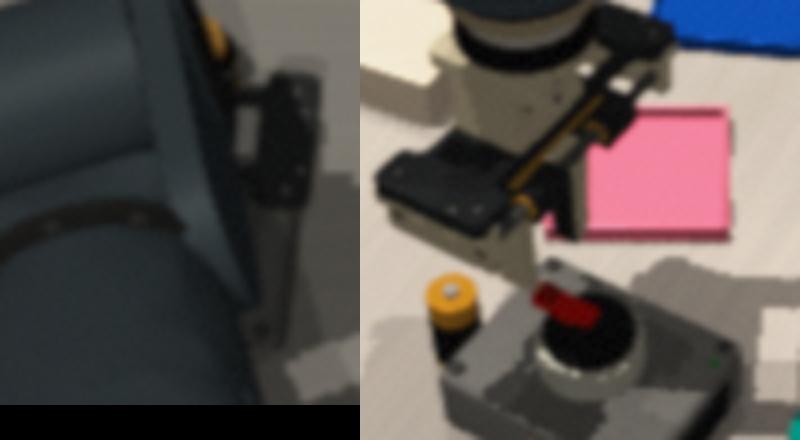

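The side view shows the open fingers straddling the tab end, with the tab lying between them (about (565,305) in the crop); the top view is blocked by the arm. Descending with only the fingertips beside the tab, clear of the flange.

```bash
python3 -m crank '[{"travel":[0,0.1,-1.5],"twist":0,"gripper":40},{"travel":[0,0.1,-3],"twist":0,"gripper":40},{"travel":[0,0.1,-4.2],"twist":0,"gripper":40},{"travel":[0,0.1,-4.2],"twist":0,"gripper":40}]'; python3 -m crank '[{"travel":[0,0,0],"twist":0,"gripper":12},{"travel":[0,0,0],"twist":0,"gripper":12},{"travel":[0,0,0],"twist":0,"gripper":12},{"travel":[0,0,0],"twist":0,"gripper":12},{"travel":[0,0,0],"twist":0,"gripper":12}]'
```

```text
time_s: 3.22
position: [0.5161, 0.2197, 0.0777]
tool_rot: [3.137, -0.148, -0.003]
ft_force: [-0.9, 0.1, 2.3]
width: 0.0372
time_s: 3.85
position: [0.5167, 0.2197, 0.0788]
tool_rot: [3.138, -0.147, 0.0]
ft_force: [0.5, -4.0, 1.7]
width: 0.0159
```

Width 15.9 mm means the tab is held; the −4 N in y suggests I'm about 1 mm too far +y. Starting the arc (r ≈ 29.5 mm), correcting y on the way.

```bash
python3 -m crank '[{"travel":[0,-0.1,0.1],"twist":0,"gripper":12},{"travel":[-0.03,-0.1,0.4],"twist":0,"gripper":12},{"travel":[-0.1,-0.1,0.76],"twist":0,"gripper":12},{"travel":[-0.22,-0.08,1.12],"twist":0,"gripper":12},{"travel":[-0.39,-0.06,1.47],"twist":0,"gripper":12}]'; python3 -c "
from rig import *;s=read_state();print(s['ft_force'],s['torque'])"
```

```text
time_s: 4.47
position: [0.5124, 0.2193, 0.0934]
tool_rot: [3.138, -0.147, -0.001]
ft_force: [0.6, 0.8, -10.0]
width: 0.0153
[ 0.5565885   0.79833869 -9.95790613] [ 0.13808788 -0.17691765  0.12210363]
```

```bash
python3 - <<'E'
from h import *
s=camera("side");st=read_state();print(st["ft_force"],st["torque"],st["position"],st["width"])
cv2.imwrite("pics/c3.png",cv2.resize(s["frame"][245:315,210:300],None,fx=7,fy=7,interpolation=cv2.INTER_CUBIC))
E
```

```text
[-1.96096026  1.14626113 -8.88648605] [0.13887223 0.08806821 0.14431267] [0.51226463 0.21933328 0.09376506] 0.015503436885691505
```

View pics/c3.png

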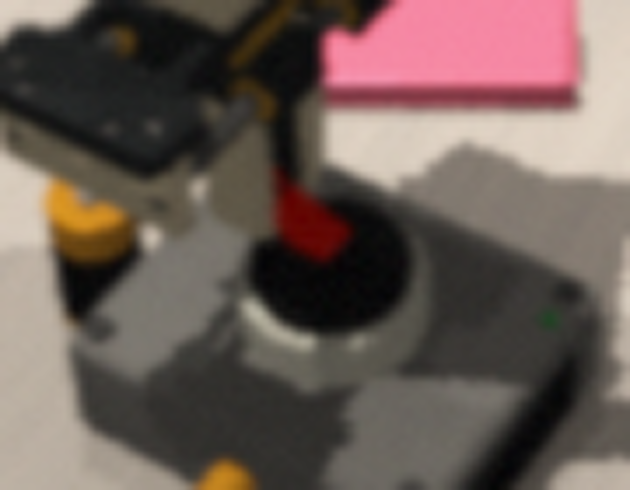

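The tab is rising: in the crop it runs from (345,230) up into the pads at (280,195). The −9 N is pad pivot friction. Continuing the arc slightly low to ease the pull.

```bash
python3 -m crank '[{"travel":[-0.15,0.02,0.13],"twist":0,"gripper":12},{"travel":[-0.32,0.03,0.32],"twist":0,"gripper":12},{"travel":[-0.5,0.05,0.52],"twist":0,"gripper":12},{"travel":[-0.7,0.07,0.7],"twist":0,"gripper":12},{"travel":[-1.1,0.1,0.98],"twist":0,"gripper":12}]';python3 -c "
from rig import *;s=read_state();print(s['ft_force'],s['torque'])"
```

```text
time_s: 5.15
position: [0.5023, 0.2204, 0.1038]
tool_rot: [-3.138, 0.148, -0.003]
ft_force: [4.9, -1.2, -4.2]
width: 0.0153
[ 4.87029059 -1.18493806 -4.22684991] [-0.22615352 -1.10355278  0.04426429]
```

```bash
python3 -m crank '[{"travel":[-0.24,0.02,0.12],"twist":0,"gripper":12},{"travel":[-0.48,0.05,0.24],"twist":0,"gripper":12},{"travel":[-0.74,0.07,0.33],"twist":0,"gripper":12},{"travel":[-1.0,0.1,0.4],"twist":0,"gripper":12},{"travel":[-1.3,0.12,0.43],"twist":0,"gripper":12}]';python3 -m crank '[{"travel":[-0.15,0.02,0.02],"twist":0,"gripper":12},{"travel":[-0.3,0.03,0.03],"twist":0,"gripper":12},{"travel":[-0.3,0.03,0.03],"twist":0,"gripper":12}]';python3 - <<'E'
from h import *
s=camera("side");st=read_state();print(st["ft_force"],st["torque"],st["position"],st["width"])
cv2.imwrite("pics/c4.png",cv2.resize(s["frame"][235:315,210:300],None,fx=7,fy=7,interpolation=cv2.INTER_CUBIC))
E
```

```text
time_s: 5.78
position: [0.4903, 0.2217, 0.109]
tool_rot: [-3.137, 0.148, -0.006]
ft_force: [6.8, -3.8, 4.8]
width: 0.0141
time_s: 6.15
position: [0.4875, 0.222, 0.1096]
tool_rot: [-3.137, 0.148, -0.007]
ft_force: [5.6, -4.0, 4.0]
width: 0.014
[ 5.62448402 -2.93193465  4.74301165] [-0.56712131 -1.16080062 -0.00858338] [0.48748703 0.22201868 0.10964046] 0.013679160609385439
```

View pics/c4.png

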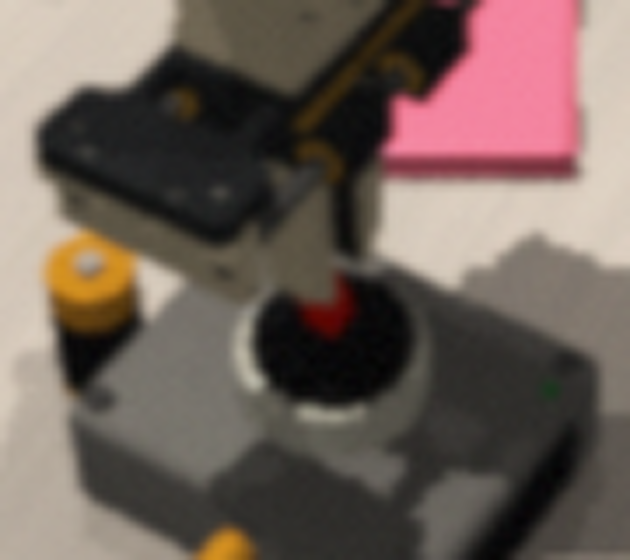

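```bash
python3 -m crank '[{"travel":[-0.2,0.02,-0.05],"twist":0,"gripper":12},{"travel":[-0.2,0.02,-0.05],"twist":0,"gripper":12}]'; python3 -m crank '[{"travel":[0,0,0],"twist":0,"gripper":45},{"travel":[0,0,0],"twist":0,"gripper":45},{"travel":[0,0,0],"twist":0,"gripper":45},{"travel":[0,0,3],"twist":0,"gripper":45},{"travel":[0,0,6],"twist":0,"gripper":45}]';python3 - <<'E'
from h import *
s=camera("side");st=read_state();print(st["ft_force"],st["torque"],st["position"],st["width"])
cv2.imwrite("pics/c5.png",cv2.resize(s["frame"][235:315,210:300],None,fx=7,fy=7,interpolation=cv2.INTER_CUBIC))
print(blobs(mask(s,"red")))
c=s; 
for d in (0,.02,.037): print(proj(c,[.4872,.2214,.0845+d]))
E
```

```text
time_s: 6.45
position: [0.4855, 0.2224, 0.1094]
tool_rot: [-3.137, 0.148, -0.008]
ft_force: [3.8, -2.6, 8.3]
width: 0.013
time_s: 7.08
position: [0.4833, 0.222, 0.1677]
tool_rot: [3.138, -0.148, -0.002]
ft_force: [0.2, -0.4, -0.0]
width: 0.0417
[1.16191925 0.2239937  4.26225924] [ 0.09835855 -0.0919586  -0.00936529] [0.48497961 0.22265113 0.17166163] 0.0418203297372781
[([255.6, 277.5], [254, 275, 4, 6, 16]), ([323.0, 304.8], [318, 302, 12, 6, 53])]
[256.87573607 280.36012547]
[256.47962814 274.71873245]
[256.13446067 269.8028365 ]
```

View pics/c5.png

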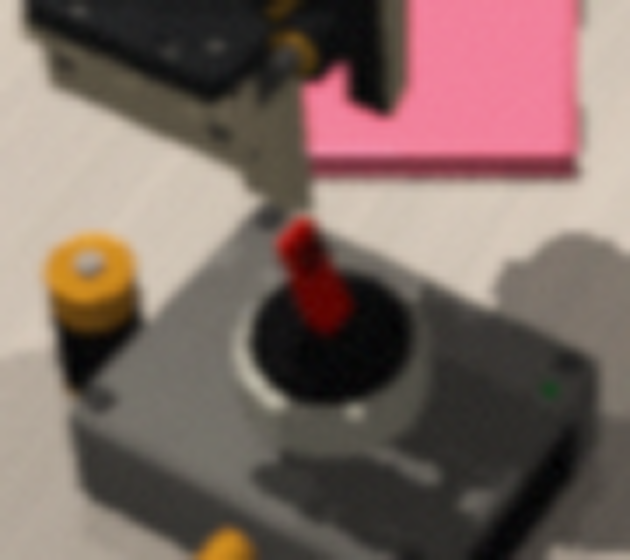

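The tab is mostly up but leans toward +x, at about 70°: tip at crop (297,225) against an expected (323,244) when vertical. I'll close the fingers and push it the rest of the way from the +x side.

```bash
python3 -m crank '[{"travel":[3.5,-0.3,0],"twist":0,"gripper":0},{"travel":[3.5,-0.3,0],"twist":0,"gripper":0},{"travel":[3.5,-0.3,-3],"twist":0,"gripper":0},{"travel":[3.5,-0.3,-6],"twist":0,"gripper":0},{"travel":[3.5,-0.3,-6],"twist":0,"gripper":0}]';  python3 -m crank '[{"travel":[-0.6,0.05,0],"twist":0,"gripper":0},{"travel":[-1.1,0.1,0],"twist":0,"gripper":0},{"travel":[-1.5,0.13,0],"twist":0,"gripper":0},{"travel":[-1.8,0.15,0],"twist":0,"gripper":0},{"travel":[-1.8,0.15,0],"twist":0,"gripper":0}]'
```

```text
time_s: 7.75
position: [0.5167, 0.2187, 0.1053]
tool_rot: [3.136, -0.147, -0.007]
ft_force: [0.2, -0.1, 0.9]
width: 0.001
time_s: 8.38
position: [0.5008, 0.2206, 0.1075]
tool_rot: [-3.138, 0.148, -0.001]
ft_force: [1.2, 0.6, 1.0]
width: 0.0006
```

```bash
python3 -m crank '[{"travel":[-0.1,0,0],"twist":0,"gripper":0},{"travel":[-0.2,0,0],"twist":0,"gripper":0},{"travel":[-0.2,0,0],"twist":0,"gripper":0}]'
```

```text
time_s: 8.75
position: [0.4992, 0.2206, 0.1074]
tool_rot: [-3.138, 0.148, -0.002]
ft_force: [5.9, 0.9, 0.6]
width: 0.0005
```

```bash
python3 -m crank '[{"travel":[1,0,0],"twist":0,"gripper":0},{"travel":[1.5,0,3],"twist":0,"gripper":30},{"travel":[-1.2,0.1,6.5],"twist":4,"gripper":30},{"travel":[-1.2,0.1,6.5],"twist":6,"gripper":30},{"travel":[-1.2,0.1,6.5],"twist":8,"gripper":30}]';python3 - <<'E'
from h import *
s=camera("side");st=read_state();print(st["ft_force"],st["torque"],st["position"],st["tool_rot"],st["width"])
cv2.imwrite("pics/c6.png",cv2.resize(s["frame"][235:315,210:300],None,fx=7,fy=7,interpolation=cv2.INTER_CUBIC))
E
```

```text
time_s: 9.38
position: [0.4865, 0.2215, 0.1724]
tool_rot: [-3.053, -0.739, 0.002]
ft_force: [-0.6, 0.1, 0.5]
width: 0.0274
[ 0.04858463  0.0984687  -0.60598685] [-0.00038949  0.07026444 -0.01273968] [0.4864874  0.22142465 0.17215575] [ 3.05001052e+00  7.53014720e-01 -2.28061728e-03] 0.02762737500749498
```

View pics/c6.png

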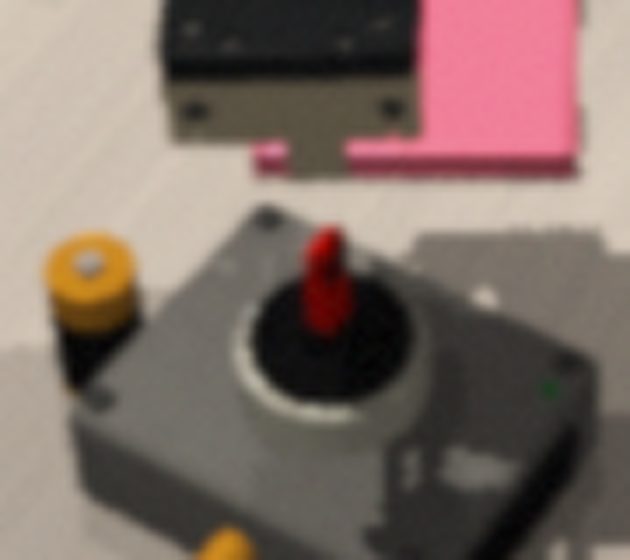

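The tab now stands vertical: base (328,318), tip (325,235) in the crop. Turning the jaws to line up with the cap's x axis (twist +57°), then down onto the tab.

```bash
python3 -m crank '[{"travel":[0,0,0],"twist":11.4,"gripper":30},{"travel":[0,0,0],"twist":11.4,"gripper":30},{"travel":[0,0,0],"twist":11.4,"gripper":30},{"travel":[0,0,0],"twist":11.4,"gripper":30},{"travel":[0,0,0],"twist":11.4,"gripper":30}]'; python3 -m crank '[{"travel":[0,0,0],"twist":1,"gripper":30},{"travel":[0,0,0],"twist":1,"gripper":30}]'; python3 -c "
from rig import *;import numpy as np
s=read_state();r=s['tool_rot'];print(s['position'],2*np.degrees(np.arctan2(r[1],r[0]))-90,s['joint_pos'])"
```

```text
time_s: 10.05
position: [0.4865, 0.2214, 0.1719]
tool_rot: [-2.393, -2.034, 0.003]
ft_force: [-0.6, 0.1, 0.3]
width: 0.0279
time_s: 10.3
position: [0.4866, 0.2214, 0.1719]
tool_rot: [-2.309, -2.13, 0.002]
ft_force: [-0.2, -0.1, -0.3]
width: 0.0276
[0.48656854 0.22140667 0.17192057] -364.6264393809632 [3.39881658e-01 3.78140373e-01 1.73858815e+00 1.30007736e-04
 1.02628039e+00 4.20560835e-01]
```

```bash
python3 -m crank '[{"travel":[0,0,-3],"twist":-0.1,"gripper":30},{"travel":[0,0,-6],"twist":-0.1,"gripper":30},{"travel":[0,0,-8],"twist":-0.1,"gripper":30},{"travel":[0,0,-8.2],"twist":-0.1,"gripper":30}]'; python3 -m crank '[{"travel":[0,0,0],"twist":0,"gripper":6},{"travel":[0,0,0],"twist":0,"gripper":6},{"travel":[0,0,0],"twist":0,"gripper":6},{"travel":[0,0,0],"twist":0,"gripper":6}]';python3 -c "
from rig import *
s=read_state();print(s['position'],s['ft_force'],s['torque'],s['width'])"
```

```text
time_s: 10.8
position: [0.486, 0.2212, 0.0891]
tool_rot: [-2.318, -2.119, 0.004]
ft_force: [-0.5, -0.7, 0.3]
width: 0.0282
time_s: 11.3
position: [0.4877, 0.2217, 0.091]
tool_rot: [2.314, 2.123, 0.003]
ft_force: [3.7, -1.8, 1.0]
width: 0.0081
[0.48769182 0.22166937 0.0909759 ] [ 3.6624884  -1.77227277  0.99943514] [-0.17217415 -0.94872122  0.09969953] 0.008092873521246753
```

Holding the tab (8.1 mm). I'll centre by +1 mm in x, then turn the first 30°, which is safely short of any stop.

```bash
cat > st.py <<'E'
from rig import *;import numpy as np
s=read_state();r=s['tool_rot'];print("yaw",round((2*np.degrees(np.arctan2(r[1],r[0]))-90+180)%360-180,2),"F",s['ft_force'].round(1) if hasattr(s['ft_force'],'round') else np.round(s['ft_force'],1),"T",np.round(s['torque'],3),"w",round(float(s['width']),4))
E
python3 -m crank '[{"travel":[0.1,-0.05,0],"twist":0,"gripper":6},{"travel":[0.1,-0.05,0],"twist":0,"gripper":6}]';python3 st.py; python3 -m crank '[{"travel":[0,0,0],"twist":1,"gripper":6},{"travel":[0,0,0],"twist":2,"gripper":6},{"travel":[0,0,0],"twist":3,"gripper":6}]';python3 st.py; python3 -m crank '[{"travel":[0,0,0],"twist":1,"gripper":6},{"travel":[0,0,0],"twist":2,"gripper":6},{"travel":[0,0,0],"twist":3,"gripper":6}]';python3 st.py
```

```text
time_s: 11.55
position: [0.4879, 0.2214, 0.0908]
tool_rot: [-2.315, -2.123, -0.001]
ft_force: [0.4, 2.3, 6.4]
width: 0.0079
yaw -4.96 F [0.4 2.3 6.4] T [ 0.334 -0.193 -0.009] w 0.0079
time_s: 11.92
position: [0.4877, 0.2211, 0.0908]
tool_rot: [-2.015, -2.41, -0.0]
ft_force: [0.3, -1.4, 6.3]
width: 0.0079
yaw 10.21 F [ 0.3 -1.4  6.3] T [-0.087 -0.105  0.033] w 0.0079
time_s: 12.3
position: [0.4876, 0.2211, 0.0908]
tool_rot: [-1.683, -2.653, 0.0]
ft_force: [-0.8, -0.9, 6.2]
width: 0.0076
yaw 25.21 F [-0.8 -0.9  6.2] T [-0.079 -0.075 -0.033] w 0.0076
```

```bash
for i in 1; do python3 -m crank '[{"travel":[0,0,0],"twist":0.8,"gripper":6},{"travel":[0,0,0],"twist":1.4,"gripper":6},{"travel":[0,0,0],"twist":1.4,"gripper":6}]' >/dev/null;python3 st.py; python3 -m crank '[{"travel":[0,0,0],"twist":0.4,"gripper":6},{"travel":[0,0,0],"twist":0.4,"gripper":6}]'>/dev/null;python3 st.py; python3 -m crank '[{"travel":[0,0,0],"twist":0.4,"gripper":6},{"travel":[0,0,0],"twist":0.4,"gripper":6}]'>/dev/null;python3 st.py;python3 -m crank '[{"travel":[0,0,0],"twist":0.4,"gripper":6},{"travel":[0,0,0],"twist":0.4,"gripper":6}]'>/dev/null;python3 st.py; done
```

```text
yaw 32.09 F [-0.3 -0.1  6.8] T [-0.122 -0.105 -0.049] w 0.0076
yaw 34.07 F [-0.4 -0.2  6.1] T [-0.077 -0.097  0.036] w 0.0079
yaw 36.08 F [ 0.2 -0.3  7. ] T [-0.098 -0.106  0.006] w 0.0078
yaw 38.08 F [-0.8 -0.8  6.4] T [-0.073 -0.114 -0.026] w 0.0076
```

```bash
cat >> st.py <<'E'
import sys; sys.exit(1 if s['torque'][2]<-0.085 else 0)
E
python3 -m crank '[{"travel":[0,0,0],"twist":0.4,"gripper":6},{"travel":[0,0,0],"twist":0.4,"gripper":6}]'>/dev/null; python3 st.py && python3 -m crank '[{"travel":[0,0,0],"twist":0.4,"gripper":6},{"travel":[0,0,0],"twist":0.4,"gripper":6}]'>/dev/null && python3 st.py && python3 -m crank '[{"travel":[0,0,0],"twist":0.4,"gripper":6},{"travel":[0,0,0],"twist":0.4,"gripper":6}]'>/dev/null && python3 st.py && python3 -m crank '[{"travel":[0,0,0],"twist":0.4,"gripper":6},{"travel":[0,0,0],"twist":0.4,"gripper":6}]'>/dev/null && python3 st.py && python3 -m crank '[{"travel":[0,0,0],"twist":0.4,"gripper":6},{"travel":[0,0,0],"twist":0.4,"gripper":6}]'>/dev/null && python3 st.py && python3 -m crank '[{"travel":[0,0,0],"twist":0.4,"gripper":6},{"travel":[0,0,0],"twist":0.4,"gripper":6}]'>/dev/null && python3 st.py
```

```text
yaw 40.08 F [-0.3 -0.7  7.3] T [-0.075 -0.083 -0.029] w 0.0079
yaw 42.08 F [-0.9 -0.2  6.9] T [-0.11  -0.099 -0.   ] w 0.008
yaw 44.07 F [0.4 0.1 6.3] T [-0.108 -0.115 -0.037] w 0.0074
yaw 46.07 F [-0.6 -1.2  6.8] T [-0.052 -0.037 -0.032] w 0.0076
yaw 48.07 F [-0.6 -0.1  6.3] T [-0.044 -0.067 -0.02 ] w 0.0082
yaw 50.08 F [-0.9 -0.4  7.5] T [-0.058 -0.118 -0.011] w 0.0081
```

```bash
python3 -m crank '[{"travel":[0,0,0],"twist":0.4,"gripper":6},{"travel":[0,0,0],"twist":0.4,"gripper":6}]'>/dev/null; python3 st.py && python3 -m crank '[{"travel":[0,0,0],"twist":0.4,"gripper":6},{"travel":[0,0,0],"twist":0.4,"gripper":6}]'>/dev/null && python3 st.py && python3 -m crank '[{"travel":[0,0,0],"twist":0.4,"gripper":6},{"travel":[0,0,0],"twist":0.4,"gripper":6}]'>/dev/null && python3 st.py && python3 -m crank '[{"travel":[0,0,0],"twist":0.4,"gripper":6},{"travel":[0,0,0],"twist":0.4,"gripper":6}]'>/dev/null && python3 st.py && python3 -m crank '[{"travel":[0,0,0],"twist":0.4,"gripper":6},{"travel":[0,0,0],"twist":0.4,"gripper":6}]'>/dev/null && python3 st.py && python3 -m crank '[{"travel":[0,0,0],"twist":0.4,"gripper":6},{"travel":[0,0,0],"twist":0.4,"gripper":6}]'>/dev/null && python3 st.py && python3 -m crank '[{"travel":[0,0,0],"twist":0.4,"gripper":6},{"travel":[0,0,0],"twist":0.4,"gripper":6}]'>/dev/null && python3 st.py
```

```text
yaw 52.08 F [-0.3 -0.3  6.3] T [-0.024 -0.135 -0.008] w 0.0078
yaw 54.08 F [-0.3 -0.8  6.8] T [-0.114 -0.116 -0.018] w 0.0079
yaw 56.08 F [ 0.2 -1.1  6. ] T [-0.128 -0.129  0.022] w 0.0078
yaw 58.07 F [-1.2 -0.8  7.6] T [-0.14  -0.101 -0.02 ] w 0.008
yaw 60.07 F [ 0.6 -1.1  7.5] T [-0.065 -0.134 -0.092] w 0.0078
```

```bash
python3 -m crank '[{"travel":[0,0,0],"twist":0.0,"gripper":6}]'>/dev/null; python3 st.py && python3 -m crank '[{"travel":[0,0,0],"twist":0.2,"gripper":6},{"travel":[0,0,0],"twist":0.2,"gripper":6}]'>/dev/null && python3 st.py && python3 -m crank '[{"travel":[0,0,0],"twist":0.2,"gripper":6},{"travel":[0,0,0],"twist":0.2,"gripper":6}]'>/dev/null && python3 st.py && python3 -m crank '[{"travel":[0,0,0],"twist":0.2,"gripper":6},{"travel":[0,0,0],"twist":0.2,"gripper":6}]'>/dev/null && python3 st.py
```

```text
yaw 60.05 F [ 0.2 -0.6  7.2] T [-0.111 -0.097 -0.037] w 0.008
yaw 61.06 F [ 0.3 -0.6  6.4] T [-0.194 -0.095 -0.103] w 0.008
```

```bash
python3 -m crank '[{"travel":[0,0,0],"twist":0.0,"gripper":6}]'>/dev/null; python3 st.py ; python3 -m crank '[{"travel":[0,0,0],"twist":0.0,"gripper":6}]'>/dev/null; python3 st.py && python3 -m crank '[{"travel":[0,0,0],"twist":0.2,"gripper":6},{"travel":[0,0,0],"twist":0.2,"gripper":6}]'>/dev/null && python3 st.py
```

```text
yaw 61.04 F [-0.4 -0.1  5.9] T [-0.208 -0.14  -0.071] w 0.0078
yaw 61.04 F [ 0.4 -1.8  6.6] T [-0.216 -0.117 -0.021] w 0.0074
yaw 62.04 F [ 0.2 -2.1  6.6] T [-0.293 -0.205 -0.217] w 0.0077
```

```bash
python3 -m crank '[{"travel":[0,0,0],"twist":0.0,"gripper":6}]'>/dev/null; python3 st.py ; python3 -m crank '[{"travel":[0,0,0],"twist":0.0,"gripper":6}]'>/dev/null; python3 st.py
```

```text
yaw 62.03 F [-0.4 -1.2  7.1] T [-0.267 -0.216 -0.137] w 0.008
yaw 62.04 F [ 0.3 -1.3  7. ] T [-0.303 -0.164 -0.212] w 0.0075
```

A steady −0.14 to −0.21 N·m means the stop is reached, at about 67° of turn. Easing back 1°, then lifting gently.

```bash
python3 -m crank '[{"travel":[0,0,0.05],"twist":-0.2,"gripper":6},{"travel":[0,0,0.15],"twist":-0.2,"gripper":6},{"travel":[0,0,0.25],"twist":-0.2,"gripper":6}]'; python3 st.py && python3 -m crank '[{"travel":[0,0,0.1],"twist":0,"gripper":6},{"travel":[0,0,0.2],"twist":0,"gripper":6}]'; python3 st.py
```

```text
time_s: 17.68
position: [0.4877, 0.221, 0.0929]
tool_rot: [-0.785, -3.042, -0.0]
ft_force: [0.7, 0.2, 2.1]
width: 0.008
yaw 61.06 F [0.7 0.2 2.1] T [-0.006 -0.495 -0.158] w 0.008
yaw 61.06 F [0.7 0.2 2.1] T [-0.006 -0.495 -0.158] w 0.008
```

```bash
python3 -m crank '[{"travel":[0,0,0],"twist":0,"gripper":6}]'>/dev/null; python3 st.py;  python3 -m crank '[{"travel":[0,0,0.05],"twist":-0.1,"gripper":6},{"travel":[0,0,0.1],"twist":-0.1,"gripper":6}]'; python3 st.py
```

```text
yaw 61.06 F [ 1.4 -0.6  4.5] T [-0.097 -0.259 -0.104] w 0.0075
time_s: 18.05
position: [0.4877, 0.221, 0.0937]
tool_rot: [-0.799, -3.038, 0.0]
ft_force: [2.4, -0.0, 2.1]
width: 0.0077
yaw 60.55 F [ 2.4 -0.   2.1] T [-0.041 -0.488 -0.108] w 0.0077
```

The cap rises with the spring still pushing up, so it's released. Continuing up in small steps, guarding on the force.

```bash
sed -i 's/^import sys.*/import sys; sys.exit(1 if s["ft_force"][2]<-4 or abs(s["torque"][2])>.25 else 0)/' st.py; python3 -m crank '[{"travel":[0,0,0.1],"twist":0,"gripper":6},{"travel":[0,0,0.2],"twist":0,"gripper":6}]' | head -2; python3 st.py && python3 -m crank '[{"travel":[0,0,0.1],"twist":0,"gripper":6},{"travel":[0,0,0.2],"twist":0,"gripper":6}]' | head -2;  python3 st.py && python3 -m crank '[{"travel":[0,0,0.15],"twist":0,"gripper":6},{"travel":[0,0,0.3],"twist":0,"gripper":6}]' | head -2;  python3 st.py && python3 -m crank '[{"travel":[0,0,0.2],"twist":0,"gripper":6},{"travel":[0,0,0.4],"twist":0,"gripper":6}]' | head -2;  python3 st.py
```

```text
time_s: 18.3
position: [0.4875, 0.2209, 0.0954]
yaw 60.56 F [ 3.5  0.5 -5.1] T [-0.094 -0.864 -0.118] w 0.0074
yaw 60.56 F [ 3.5  0.5 -5.1] T [-0.094 -0.864 -0.118] w 0.0074
yaw 60.56 F [ 3.5  0.5 -5.1] T [-0.094 -0.864 -0.118] w 0.0074
yaw 60.56 F [ 3.5  0.5 -5.1] T [-0.094 -0.864 -0.118] w 0.0074
```

```bash
python3 -m crank '[{"travel":[0.1,0,-0.1],"twist":0,"gripper":6},{"travel":[0.1,0,-0.1],"twist":0,"gripper":6}]' | head -2; python3 st.py ; python3 -m crank '[{"travel":[0.1,0,0],"twist":-0.3,"gripper":6},{"travel":[0.1,0,0],"twist":-0.3,"gripper":6}]' | head -2; python3 st.py
```

```text
time_s: 18.55
position: [0.4883, 0.2209, 0.0946]
yaw 60.56 F [ 0.1 -1.4 -0.4] T [-0.329 -0.116 -0.052] w 0.0077
time_s: 18.8
position: [0.4893, 0.2211, 0.0946]
yaw 59.02 F [-1.5  0.5 -1.3] T [-0.124  0.203 -0.089] w 0.0079
```

```bash
python3 -m crank '[{"travel":[-0.05,0,0.1],"twist":0,"gripper":6},{"travel":[-0.05,0,0.15],"twist":0,"gripper":6}]' | head -2; python3 st.py && python3 -m crank '[{"travel":[0,0,0.1],"twist":0,"gripper":6},{"travel":[0,0,0.2],"twist":0,"gripper":6}]' | head -2;  python3 st.py && python3 -m crank '[{"travel":[0,0,0.15],"twist":0,"gripper":6},{"travel":[0,0,0.3],"twist":0,"gripper":6}]' | head -2;  python3 st.py && python3 -m crank '[{"travel":[0,0,0.2],"twist":0,"gripper":6},{"travel":[0,0,0.4],"twist":0,"gripper":6}]' | head -2;  python3 st.py
```

```text
time_s: 19.05
position: [0.4891, 0.221, 0.0963]
yaw 59.06 F [-0.6  0.6 -1.8] T [ 0.012  0.072 -0.07 ] w 0.0078
time_s: 19.3
position: [0.4892, 0.221, 0.0983]
yaw 59.06 F [-0.7 -0.2 -1.5] T [ 0.049  0.126 -0.019] w 0.0076
time_s: 19.55
position: [0.4893, 0.2211, 0.1015]
yaw 59.06 F [-0.7  0.1 -1.7] T [ 0.039  0.016 -0.008] w 0.0078
time_s: 19.8
position: [0.4895, 0.2211, 0.1056]
yaw 59.06 F [ 0.3 -0.2 -0.7] T [-0.001 -0.134  0.032] w 0.0077
```

The cap is free. Raising it and carrying it to the tray.

```bash
python3 -m crank '[{"travel":[0,0,2],"twist":0,"gripper":6},{"travel":[0,0,5],"twist":0,"gripper":6},{"travel":[1,-4,8],"twist":0,"gripper":6},{"travel":[2,-8,8],"twist":0,"gripper":6},{"travel":[3,-12,8],"twist":0,"gripper":6}]';python3 - <<'E'
from h import *
s=camera("side");print(np.round(read_state()["position"],4))
cv2.imwrite("pics/c7.png",cv2.resize(s["frame"][170:320,190:350],None,fx=4,fy=4,interpolation=cv2.INTER_CUBIC))
E
```

```text
time_s: 20.42
position: [0.5198, 0.0998, 0.186]
tool_rot: [0.837, 3.026, 0.001]
ft_force: [-0.5, 0.1, -1.0]
width: 0.0077
[0.5206 0.0962 0.1858]
```

View pics/c7.png

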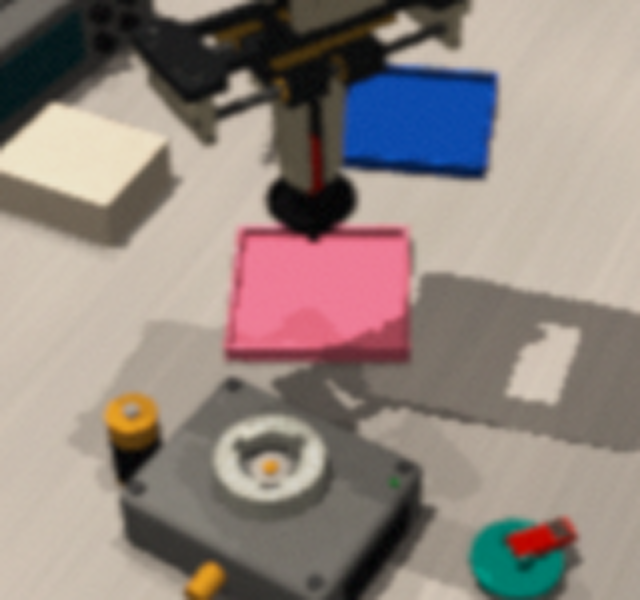

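The cap hangs level from the fingers (flange at (312,200) in the crop), the port is empty and the spare cell hasn't moved. Going on to the tray.

```bash
python3 -m crank '[{"travel":[1,-5,0],"twist":0,"gripper":6},{"travel":[2.1,-10,0],"twist":0,"gripper":6},{"travel":[3.2,-15,0],"twist":0,"gripper":6},{"travel":[4.2,-20,-1],"twist":0,"gripper":6},{"travel":[5.2,-25,-2],"twist":0,"gripper":6}]'; python3 -m crank '[{"travel":[0.5,-2,-1],"twist":0,"gripper":6},{"travel":[0.8,-3.8,-3],"twist":0,"gripper":6},{"travel":[0.8,-3.8,-5],"twist":0,"gripper":6},{"travel":[0.8,-3.8,-6],"twist":0,"gripper":6},{"travel":[0.8,-3.8,-6],"twist":0,"gripper":6}]';python3 - <<'E'
from h import *
s=camera("side");print(np.round(read_state()["position"],4))
cv2.imwrite("pics/c8.png",cv2.resize(s["frame"][140:230,230:350],None,fx=5,fy=5,interpolation=cv2.INTER_CUBIC))
E
```

```text
time_s: 21.1
position: [0.5716, -0.1508, 0.1654]
tool_rot: [0.838, 3.027, -0.0]
ft_force: [1.1, 0.4, -0.5]
width: 0.0083
time_s: 21.72
position: [0.5791, -0.1863, 0.105]
tool_rot: [-0.837, -3.027, -0.0]
ft_force: [-0.1, -0.1, -0.9]
width: 0.0079
[ 0.5795 -0.1865  0.1057]
```

View pics/c8.png

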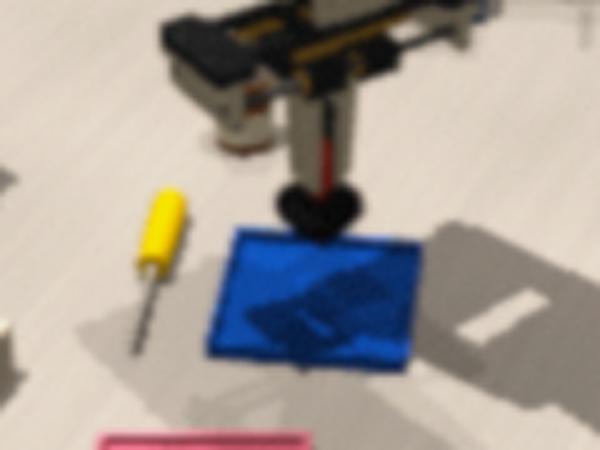

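The cap is level above the blue tray. Lowering, then feeling for the floor.

```bash
sed -i 's/^import sys.*/import sys; sys.exit(1 if s["ft_force"][2]>2.5 else 0)/' st.py; python3 -m crank '[{"travel":[0,-0.4,-2.5],"twist":0,"gripper":6},{"travel":[0,-0.4,-4.5],"twist":0,"gripper":6},{"travel":[0,-0.4,-5.7],"twist":0,"gripper":6},{"travel":[0,-0.4,-6.1],"twist":0,"gripper":6},{"travel":[0,-0.4,-6.1],"twist":0,"gripper":6}]'|head -2; python3 st.py && python3 -m crank '[{"travel":[0,0,-0.1],"twist":0,"gripper":6},{"travel":[0,0,-0.2],"twist":0,"gripper":6}]'|head -2;  python3 st.py && python3 -m crank '[{"travel":[0,0,-0.1],"twist":0,"gripper":6},{"travel":[0,0,-0.1],"twist":0,"gripper":6}]'|head -2;  python3 st.py && python3 -m crank '[{"travel":[0,0,-0.1],"twist":0,"gripper":6},{"travel":[0,0,-0.1],"twist":0,"gripper":6}]'|head -2;  python3 st.py && python3 -m crank '[{"travel":[0,0,-0.1],"twist":0,"gripper":6},{"travel":[0,0,-0.1],"twist":0,"gripper":6}]'|head -2;  python3 st.py && python3 -m crank '[{"travel":[0,0,-0.1],"twist":0,"gripper":6},{"travel":[0,0,-0.1],"twist":0,"gripper":6}]'|head -2;  python3 st.py
```

```text
time_s: 22.4
position: [0.5794, -0.1909, 0.0445]
yaw 59.06 F [-0.7  0.4 -1. ] T [-0.049 -0.142 -0.049] w 0.008
time_s: 22.65
position: [0.5794, -0.1911, 0.0427]
yaw 59.06 F [ 0.9 -0.1 -0.3] T [-0.003 -0.142 -0.011] w 0.008
time_s: 22.9
position: [0.5792, -0.191, 0.0413]
yaw 59.06 F [-0.3 -0.3 -0.3] T [ 0.038 -0.099  0.033] w 0.0078
time_s: 23.15
position: [0.5792, -0.1909, 0.0402]
yaw 59.06 F [ 0.3  0.3 -0.5] T [ 0.075 -0.131  0.01 ] w 0.0079
time_s: 23.4
position: [0.5792, -0.1909, 0.0392]
yaw 59.06 F [ 0.7 -0.2 -1.3] T [ 0.009 -0.118 -0.018] w 0.0081
time_s: 23.65
position: [0.5792, -0.1909, 0.0382]
yaw 59.06 F [-0.5 -0.6 -0.1] T [-0.013 -0.155  0.026] w 0.008
```

```bash
python3 -m crank '[{"travel":[0,0,-0.1],"twist":0,"gripper":6},{"travel":[0,0,-0.1],"twist":0,"gripper":6}]'|head -2; python3 st.py && python3 -m crank '[{"travel":[0,0,-0.1],"twist":0,"gripper":6},{"travel":[0,0,-0.1],"twist":0,"gripper":6}]'|head -2;  python3 st.py && python3 -m crank '[{"travel":[0,0,-0.1],"twist":0,"gripper":6},{"travel":[0,0,-0.1],"twist":0,"gripper":6}]'|head -2;  python3 st.py && python3 -m crank '[{"travel":[0,0,-0.1],"twist":0,"gripper":6},{"travel":[0,0,-0.1],"twist":0,"gripper":6}]'|head -2;  python3 st.py
```

```text
time_s: 23.9
position: [0.5793, -0.191, 0.0373]
yaw 59.06 F [-0.6 -0.1 -1.1] T [-0.022 -0.163 -0.084] w 0.0078
time_s: 24.15
position: [0.5794, -0.1909, 0.037]
yaw 59.06 F [-2.7  1.7  8. ] T [ 0.417  0.369 -0.013] w 0.008
yaw 59.06 F [-2.7  1.7  8. ] T [ 0.417  0.369 -0.013] w 0.008
yaw 59.06 F [-2.7  1.7  8. ] T [ 0.417  0.369 -0.013] w 0.008
```

Floor contact. Easing off, opening, then rising straight up and clear.

```bash
python3 -m crank '[{"travel":[0,0,0.07],"twist":0,"gripper":6},{"travel":[0,0,0.07],"twist":0,"gripper":25},{"travel":[0,0,0.07],"twist":0,"gripper":25},{"travel":[0,0,0.07],"twist":0,"gripper":25},{"travel":[0,0,0.07],"twist":0,"gripper":25}]'; python3 -m crank '[{"travel":[0,0,1.5],"twist":0,"gripper":25},{"travel":[0,0,4],"twist":0,"gripper":25},{"travel":[0,0,8],"twist":0,"gripper":25},{"travel":[0,0,12],"twist":0,"gripper":25},{"travel":[0,0,16],"twist":0,"gripper":25}]'; python3 -m crank '[{"travel":[-5,-5,0],"twist":0,"gripper":25},{"travel":[-10,-10,0],"twist":0,"gripper":25},{"travel":[-15,-15,0],"twist":0,"gripper":25},{"travel":[-20,-15,0],"twist":0,"gripper":25},{"travel":[-20,-15,0],"twist":0,"gripper":25}]'; python3 - <<'E'
from h import *
t=camera("top");s=camera("side");print(np.round(read_state()["position"],4))
a=cv2.resize(t["frame"][150:310,110:430],None,fx=2.5,fy=2.5,interpolation=cv2.INTER_CUBIC)[:200*2]
a=cv2.resize(t["frame"][165:255,290:400],None,fx=3.6,fy=3.6,interpolation=cv2.INTER_CUBIC)
b=cv2.resize(s["frame"][150:350,200:350],None,fx=2.7,fy=2.7,interpolation=cv2.INTER_CUBIC)
W=np.zeros((max(len(a),len(b)),a.shape[1]+b.shape[1],3),np.uint8);W[:len(a),:a.shape[1]]=a;W[:len(b),a.shape[1]:]=b
cv2.imwrite("pics/c9.png",W);print(W.shape)
E
```

```text
time_s: 24.78
position: [0.5792, -0.191, 0.0369]
tool_rot: [-0.838, -3.028, -0.0]
ft_force: [-0.2, 0.7, -0.2]
width: 0.0234
time_s: 25.4
position: [0.5792, -0.1909, 0.1995]
tool_rot: [0.838, 3.027, -0.0]
ft_force: [0.6, 0.9, 0.0]
width: 0.0235
time_s: 26.02
position: [0.3766, -0.3418, 0.198]
tool_rot: [0.843, 3.026, -0.001]
ft_force: [0.7, 0.5, 0.1]
width: 0.023
[ 0.3791 -0.3414  0.198 ]
(540, 801, 3)
```

View pics/c9.png

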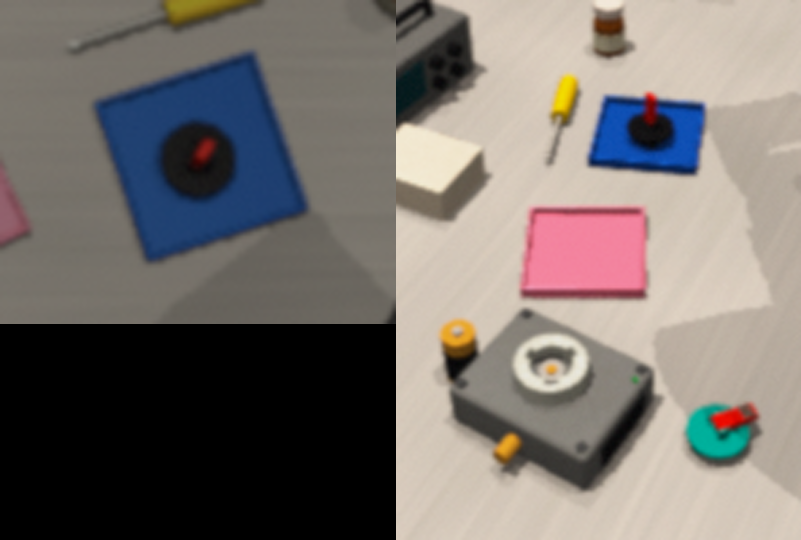

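The cap stands upright in the middle of the blue tray, with the tab up (top crop (198,160)). The port is empty and everything else is where it was, so I'm handing in.

```bash
python3 -c "
from rig import *;print(hand_in())"
```

```text
the job is handed in; nothing more can be done
None
```

The battery port is open: the cap stands upright in the middle of the blue tray with its red tab up, and I handed the job in at about 26 s.

- **Tab:** I pinched the tab and swung it up. A check picture showed it at only about 70°, so I pushed it the rest of the way with closed fingers. The next picture showed it vertical before I turned the cap.
- **Turn:** I turned the cap anticlockwise about 67° until the moment held at 0.14–0.22 N·m, below the 0.35 that strains the stop. I then eased back 1° before lifting.
- **Lift and set-down:** The cap came out and went into the tray with no drop. It met the tray floor at about 8 N before I let go.

**Pulls on the catch:** The vertical pull reached about 10 N while I was swinging the tab up. During the lift there was a brief 5 N pull about 4 mm up. I cleared that by shifting 1–2 mm sideways and turning back another 1.5°. I saw no sign of harm, but I can't check the catch itself.

In the last pictures the port is empty, and the spare cell, turquoise look-alike, pink tray, driver, carton and jar look unmoved. The brick and board were outside those crops, though the arm never went near the board and passed the brick only with the tool about 20 cm up. The arm was clear of everything at the end.

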